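Load the yellow seed cassette into the bench seeder through its sprung flap

ROBOT

A 6-joint arm with a two-finger parallel gripper is mounted at the origin on the work surface. World frame = base frame: x ahead of the robot, y to its left, z up, the work surface at z = 0. Lengths are in m, angles in degrees, forces in N, time in s.
With the tool pointing down it reaches from about 0.4 to 0.825 m from the base axis. Payload 7 kg.
Tool frame: the origin (TCP) lies between the finger pads; the fingertips stand 22 mm ahead of it and the grasp point (between the pads) lies 3 mm ahead of it; z points along the fingers, y is the line along which they close (so a half turn about z gives the same grasp; the last joint's range is limited). The gripper opens to 88 mm and grips with 3 to 60 N. Pads are 19 mm wide; open, the fingers measure 130 mm over their backs; the gripper's body (78 mm by 193 mm) begins 47 mm behind the grasp point.
Start: joints at [79.991, 20.546, 0.682, 0, -70.136, -16.507], TCP at [0.301, 0.604, 0.249] pointing down, gripper open.
Joint ranges: [-176.03, 176.03], [-82.01, 121.73], [-58.28, 71.71], [-173.87, 95.51], [-174.79, -0.11], [-173.66, 173.66]. Speed limits (degrees/s): [136.94, 136.94, 172.46, 180, 180, 180].

INTERFACE

Orientations are given as [roll, pitch, yaw] about the fixed x, y, z axes, in that order (R = Rz(yaw) Ry(pitch) Rx(roll)).
In Python, from plant import ctrl gives the robot as it stands.
- The arm moves only by the tool apply_moves, never from a script. Its argument "targets" is a list of rows, each an object with "travel": the shift along the tool's x, y, z in mm, a list of three; "roll": the turn about the tool's z in degrees; "jaw": the finger opening in mm, from 0 to 87.6. In form: [{"travel": [tx, ty, tz], "roll": roll, "jaw": jaw}, ...]. A call has 1 to 10 rows; each row shifts and turns the commanded pose from where the row before left it, along the tool's axes as they then stand; what a row does not reach is not made up. A row lasts 1/10 s, in which the tool goes at most 50 mm and 8.59 degrees, less where a joint would pass 70% of its speed; a pose out of reach is approached as far as the arm can. A call with a gripper value outside its range is refused whole. The fingers move at their own pace and stop on an object; the grip force is fixed at half the most. Time passes only in rows, so rows that do not move let the fingers close. It gives the time, the measured TCP pose, the force, the opening and the grip force at its end, in the units of the state.
- ctrl.get_obs(): the state, without advancing time (a new reading comes with each control period).
- ctrl.snapshot(name): name is "side" or "top" or "wrist"; returns the picture (384x512x3 uint8, red, green, blue); there is no depth.
- ctrl.calibration(name): a dict with "K" (3x3 intrinsics, pixels), "extrinsics" (4x4, takes a point from camera to world coordinates); the wrist camera has in their place "hand_eye" (4x4, takes a point from camera to tool coordinates, whose origin is the TCP and whose axes are the flange's). Camera axes: x right, y down, z forward; pixel columns grow to the right and rows downward; lengths in m; the calibration is good to about 2 mm. A picture is of the moment at which its call begins: read the wrist's pose just before it. calibration takes no time and is no camera call.
- ctrl.close_job(): hands the job in; it is judged then, once.
The state is a dict: "clock": time; "joint_pos": joint angles; "qvel": joint speeds; "tau": joint torques, N m; "tool_pos": TCP position; "orientation": TCP orientation; "force": force on the tool from outside, world axes, zero at the start; "moment": the same for the moment, N m; "opening": finger opening in m; "gripper_force": force on a finger pad.
Only numpy, scipy, OpenCV 4.12 (cv2) and the standard library are available. Lean on these libraries where they do the work, as an engineer would, in place of code of your own. Each camera call takes 0.05 s, during which the arm holds its last target. There are 200 camera calls.

TASK

Take the yellow seed cassette from the wooden rack and load it upright into the green bench seeder: push its foot down through the sprung flap, keep the flap held open with it, and feel along the bay for the dosing head's socket, whose place under the flap you cannot see. Lower it in your grip (do not drop it) fully home in the socket, then let go and withdraw so that the flap springs shut over it. Do not force it, keep to gentle pushes well under 40 N, and leave the other cassettes and the things on the bench where they are.

Things in the scene. Friction and masses are not known exactly. Their poses are not given: they have to be found in the camera images.
- cassette: yellow seed cassette, a rigid upright plastic block 18 (x) x 40 (y) x 80 (z) mm, 80 to 160 g, black band and black mark on top. Origin: centre of its underside; z up, y along its 40 mm width. It stands in one of the rack's three sockets, foot 10 mm above the table, top 55 mm above the rack; best gripped across the 40 mm width near the top
- cassette_blue: blue cassette of the same size, stays in the rack
- cassette_white: white cassette of the same size, stays in the rack
- rack: fixed wooden block 165 (x) x 75 (y) x 35 (z) mm, origin at the centre of its underside, three sockets on its x axis at -50, 0, +50 mm, their long (44 mm) side along its y. The cassettes' axes follow the rack's within about 0.1 rad.
- seeder: fixed green bench seeder, 180 (x) x 300 (y) x 140 (z) mm, flat top with a yellow-edged mouth. Origin: centre of its underside, z up. Mouth and bay are 40 (x) x 164 (y) mm, centred on the origin; 90 to 70 mm above the table its x walls funnel in to 21 mm. At the bottom of the bay lies the dosing head with the socket. Fully home, the cassette's foot is 22 mm above the table, its top 38 mm below the mouth, clear of the flap
- mouth (a point): centre of the seeder's mouth, level with its top, 140 mm above the table; the axes are the seeder's
- flap (a joint): steel flap closing the mouth, 36 (x) x 160 (y) x 3 mm, hinged along the mouth's +x edge 3 mm below the top. 0 is shut (level); it opens inward and down, to 1.5 rad, and springs shut by itself: 0.04 N m shut, 0.12 N m wide open. Opening it at the mouth's middle takes up to about 10 N; held open it leans on the cassette's +x face with 2 to 4 N towards -x
- head_top (a point): point on the flat top of the dosing head in the bay's middle, 57 mm above the table, 83 mm below the mouth. The head fills the bay and stays put (60 N of drag); it gives up to 4 mm downwards on a 3 N/mm spring above 4 N. Its one socket is 24 (x) x 44 (y) mm, 35 mm deep, sharp-edged, centred in x; its centre lies anywhere within 20 mm of this point along the seeder's y, hidden and not measured. A cassette on the flat top keeps the flap open
- flap_edge (a point): middle of the flap's free edge
- pot_black: empty round black pot, 84 mm wide, 75 mm tall, a bystander; origin at the centre of its underside
- pot_grey: empty round grey pot, 76 mm wide, 70 mm tall, a bystander; origin at the centre of its underside
- pot_blue: empty square blue pot, 75 mm wide, 70 mm tall, a bystander; origin at the centre of its underside
- spray: green bottle with a white cap, 64 mm wide, 170 mm tall, a bystander; origin at the centre of its underside
- dibber: small brush lying on the bench, a bystander; origin at the centre of its underside
- tin: tin, 72 mm wide, 90 mm tall, a bystander; origin at the centre of its underside
Mind the look-alikes: they are no part of the job. Of the things shaped like the cassette, the yellow one is meant.

How it is judged (in metres and radians):
On the way, in this order (a step that is already met when the one before it is completed fails the run):
1. the cassette's foot has pushed the flap open and is in the bay, still above the socket (value of joint flap above 0.6 rad and z of cassette in the frame of seeder between 0.045 and 0.125 m and horizontal distance between cassette and mouth below 0.045 m), for 0.1 s.
2. the cassette is fully home in the socket (z of cassette in the frame of seeder between 0.01 and 0.027 m and x of cassette in the frame of seeder between -0.008 and 0.008 m and y of cassette in the frame of seeder between -0.026 and 0.026 m and contact force between the fingers and cassette above 0.5 N), for 0.1 s.
At the end, for the whole second after the job is handed in: the yellow cassette stands upright (within 0.2 rad) and at rest in the dosing head's socket, its foot no more than 27 mm above the table (22 mm when home), and the flap is shut again (under 0.08 rad) with the gripper withdrawn (z of cassette in the frame of seeder between 0.01 and 0.027 m and x of cassette in the frame of seeder between -0.008 and 0.008 m and y of cassette in the frame of seeder between -0.026 and 0.026 m and angle between cassette's own z axis and vertical below 0.2 rad and linear speed of cassette below 0.02 m/s and value of joint flap below 0.08 rad); the robot touches nothing.
It fails at once if the cassette pressed against the seeder with more than 40 N (contact force between cassette and seeder above 40 N).
It fails at once if the gripper or arm pressed against the seeder with more than 40 N (contact force between any of the fingers, the arm and seeder above 40 N).
It fails at once if the cassette dropped (faster than 0.5 m/s inside the seeder) (linear speed of cassette above 0.5 m/s and horizontal distance between cassette and mouth below 0.05 m and z of cassette in the frame of seeder below 0.14 m).
It fails at once if another cassette moved more than 20 mm (distance of any of cassette_blue, cassette_white from where it was at the start of the episode above 0.02 m).
It fails at once if a pot, bottle, tin or brush on the bench moved more than 40 mm (distance of any of pot_black, pot_grey, pot_blue, spray, dibber, tin from where it was at the start of the episode above 0.04 m).
It also fails if it takes over 72 s, if anything falls off the work surface, if the arm or the gripper's body presses on something with over 40 N, if the wrist force passes 120 N, or if a joint passes its speed limit or range.

## Working session

There is one attempt and no reset: what is moved stays moved. The work goes in short steps, Python scripts to look and compute and a tool call to move; the robot and the scene stay as the last step left them, time stands still between calls to the robot, and variables do not carry over. Pictures are saved under pics/ and viewed, at most 10 in all, crops included, and the job is handed in when it is done.

Besides the shell and the picture viewer there is one more tool, called after "Request:" by a JSON object that holds its "fn" and its "kwargs", one argument or row to a line. apply_moves: Moves the arm, as the interface text tells. Its arguments: {"type":"object","properties":{"targets":{"type":"array","items":{"type":"object","properties":{"travel":{"type":"array","items":{"type":"number"}},"roll":{"type":"number"},"jaw":{"type":"number"}}}}},"required":["targets"]}

```bash
mkdir -p pics; ls
python3 - <<'E'
from plant import ctrl
import cv2,numpy as np
o=ctrl.get_obs();print(o)
for n in("top","side"):
    im=ctrl.snapshot(n);cv2.imwrite(f"pics/{n}0.png",im[...,::-1])
    c=ctrl.calibration(n);print(n,np.round(c["K"],1).tolist(),np.round(c["extrinsics"],3).tolist())
print(np.round(ctrl.calibration("wrist")["hand_eye"],3).tolist(),np.round(ctrl.calibration("wrist")["K"],1).tolist())
a=cv2.imread("pics/top0.png");b=cv2.imread("pics/side0.png")
E
```

```text
pics
{'clock': 0.0, 'joint_pos': array([ 7.99913077e+01,  2.05923868e+01,  6.35729214e-01, -2.07889540e-02,
       -7.01350097e+01, -1.65066020e+01]), 'qvel': array([-0.08410551, -0.10189315, -0.01465123,  0.01378387, -0.08245514,
        0.0531582 ]), 'tau': array([ 2.61191781e-05, -5.82717204e+01,  2.93038023e+01,  6.99697495e+00,
        6.69153917e-03, -1.56133833e-04]), 'tool_pos': array([0.30116692, 0.603605  , 0.24762466]), 'orientation': array([ 1.79906557e+02, -7.31008840e-03, -2.65223681e+01]), 'force': array([-1.18483442,  0.75878394, -0.18782461]), 'moment': array([ 0.02982368, -0.0043119 , -0.04304766]), 'gripper_force': 0.0, 'opening': 0.08744872895250726}
top [[373.5, 0.0, 255.7], [0.0, 373.5, 187.7], [0.0, 0.0, 1.0]] [[-0.021, -0.991, 0.129, 0.426], [-1.0, 0.023, 0.012, 0.006], [-0.015, -0.128, -0.992, 1.224], [0.0, 0.0, 0.0, 1.0]]
side [[461.2, 0.0, 263.7], [0.0, 461.2, 195.1], [0.0, 0.0, 1.0]] [[-0.967, -0.138, 0.214, 0.247], [-0.254, 0.564, -0.786, 1.209], [-0.012, -0.814, -0.581, 0.971], [0.0, 0.0, 0.0, 1.0]]
[[-0.0, -0.958, -0.286, 0.078], [1.0, -0.0, -0.0, 0.001], [0.0, -0.286, 0.958, -0.136], [0.0, 0.0, 0.0, 1.0]] [[312.6, 0.0, 259.7], [0.0, 312.6, 192.8], [0.0, 0.0, 1.0]]
```

View pics/top0.png

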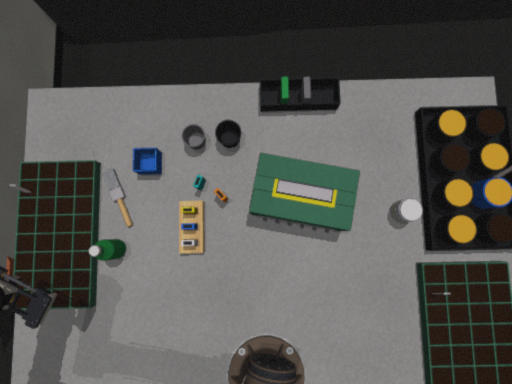

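View pics/side0.png

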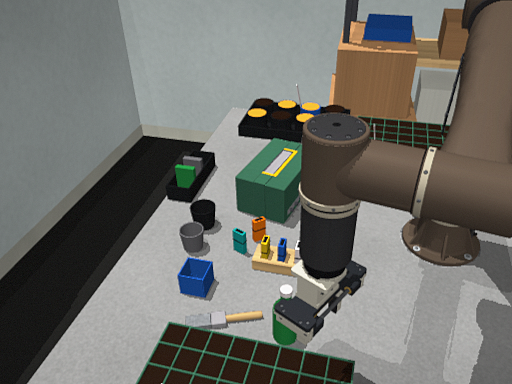

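The top view shows the rack at (191,228) with yellow (189,210), blue (189,227) and white (189,243), and the seeder mouth at (305,192). The teal (199,183) and orange (221,195) blocks lie outside the rack. The yellow block in the rack end socket fits the description, so I'll measure it and confirm with a crop.

```bash
cat > h.py <<'E'
import numpy as np,cv2
from scipy.spatial.transform import Rotation as R
from plant import ctrl
def cam(n,o=None):
    c=ctrl.calibration(n)
    if n!="wrist": return c["K"],c["extrinsics"]
    T=np.eye(4);T[:3,:3]=R.from_euler('xyz',o["orientation"],degrees=True).as_matrix();T[:3,3]=o["tool_pos"]
    return c["K"],T@c["hand_eye"]
def ray(K,E,px,z):
    px=np.atleast_2d(px).astype(float)
    d=np.c_[px,np.ones(len(px))]@np.linalg.inv(K).T@E[:3,:3].T
    return E[:3,3]+d*((z-E[2,3])/d[:,2])[:,None]
def proj(K,E,P):
    p=(np.atleast_2d(P)-E[:3,3])@E[:3,:3]@K.T
    return p[:,:2]/p[:,2:]
def yellow(im,lo=(22,130,120),hi=(36,255,255)):
    return cv2.inRange(cv2.cvtColor(im,cv2.COLOR_BGR2HSV),lo,hi)
def rect(P):
    (c,s,a)=cv2.minAreaRect(P[:,:2].astype(np.float32)*1000)
    return np.round(c,1),np.round(s,1),round(a,1)
E
python3 - <<'E'
from h import *
im=cv2.imread("pics/top0.png");K,E=cam("top")
m=yellow(im)
for c in cv2.findContours(m,cv2.RETR_EXTERNAL,cv2.CHAIN_APPROX_NONE)[0]:
    if cv2.contourArea(c)<15: continue
    x=c[:,0]; z=.14 if cv2.boundingRect(c)[2]>40 else .09
    print(cv2.boundingRect(c),z,rect(ray(K,E,x,z)))
hsv=cv2.cvtColor(im,cv2.COLOR_BGR2HSV)
print(hsv[210,183:197].tolist(), hsv[252,185].tolist())
w=cv2.inRange(hsv,(12,60,120),(22,180,255));w[:,:170]=0;w[:,210:]=0;w[:190]=0;w[265:]=0
x=np.argwhere(w)[:,::-1];print("rack",rect(ray(K,E,x,.035)))
a=cv2.resize(im[165:265,170:230],None,fx=6,fy=6,interpolation=2)[:600]
b=cv2.resize(im[145:240,240:370],(440,322),interpolation=2)
o=np.zeros((600,800,3),np.uint8);o[:,:360]=a;o[:322,360:]=b
cv2.imwrite("pics/crop.png",o)
E
```

```text
(181, 206, 14, 8) 0.09 (array([511.3, 229.5]), array([18.8, 40.6]), 3.9)
(272, 179, 65, 29) 0.14 (array([ 549. , -120.6]), array([185.1,  54. ]), 78.3)
[[27, 175, 112], [26, 107, 67], [23, 98, 60], [27, 98, 57], [25, 90, 62], [29, 86, 59], [28, 102, 60], [24, 109, 63], [26, 166, 103], [27, 213, 175], [28, 220, 183], [26, 211, 121], [25, 213, 72], [24, 184, 68]] [19, 108, 186]
rack (array([461.5, 230.3]), array([166.7,  73.8]), 0.3)
```

View pics/crop.png

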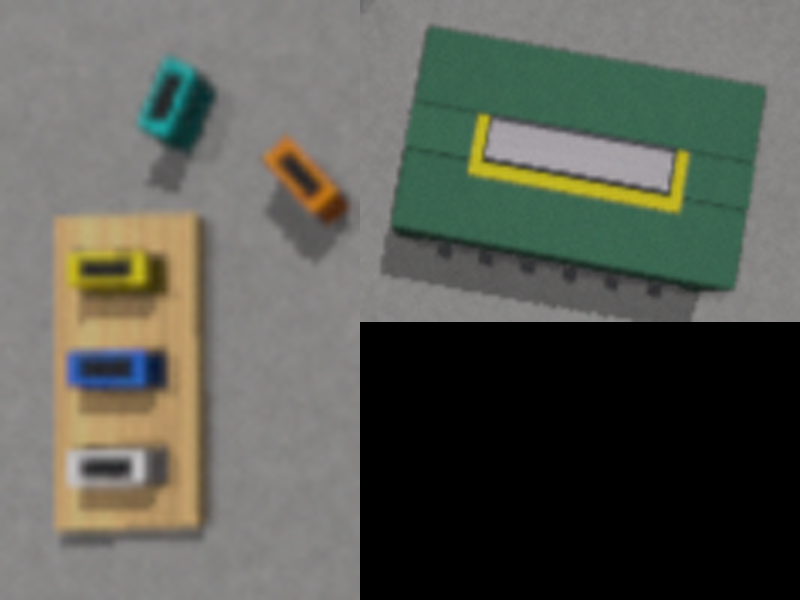

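The crop shows the yellow cassette in the rack's upper socket at crop (108,270), which is the one meant. The teal and orange blocks stand loose outside. The yellow mouth edge is missing on the far side (world +x), which should be the hinge side. I'll turn, then move over the cassette.

Request:
{"fn": "apply_moves", "kwargs": {
  "targets": [
    {"travel":[0,0,0],"roll":-6.6,"jaw":87},
    {"travel":[0,0,0],"roll":-6.6,"jaw":87},
    {"travel":[0,0,0],"roll":-6.6,"jaw":87},
    {"travel":[0,0,0],"roll":-6.7,"jaw":87}
  ]
}}

```text
clock: 0.5
tool_pos: [0.3013, 0.6037, 0.248]
orientation: [179.9, 0.0, 0.3]
force: [-0.3, -0.4, 0.2]
opening: 0.0875
gripper_force: 0.0
```

Request:
{"fn": "apply_moves", "kwargs": {
  "targets": [
    {"travel":[21,37,2],"roll":0,"jaw":87},
    {"travel":[21,37,2],"roll":0,"jaw":87},
    {"travel":[21,37,2],"roll":0,"jaw":87},
    {"travel":[21,37,2],"roll":0,"jaw":87},
    {"travel":[21,37,2],"roll":0,"jaw":87},
    {"travel":[21,37,2],"roll":0,"jaw":87},
    {"travel":[21,37,2],"roll":0,"jaw":87},
    {"travel":[21,37,2],"roll":0,"jaw":87},
    {"travel":[21,37,2],"roll":0,"jaw":87},
    {"travel":[21,37,2],"roll":0,"jaw":87}
  ]
}}

```text
clock: 1.5
tool_pos: [0.5116, 0.2322, 0.2284]
orientation: [180.0, 0.0, -0.0]
force: [1.2, 0.9, -0.4]
opening: 0.0867
gripper_force: 0.0
```

Request:
{"fn": "apply_moves", "kwargs": {
  "targets": [
    {"travel":[0,0,0],"roll":0,"jaw":87},
    {"travel":[0,0,0],"roll":0,"jaw":87},
    {"travel":[0,0,0],"roll":0,"jaw":87}
  ]
}}

```text
clock: 1.8
tool_pos: [0.5111, 0.2342, 0.2284]
orientation: [180.0, 0.0, -0.0]
force: [-0.6, 0.8, -0.2]
opening: 0.0868
gripper_force: 0.0
```

```bash
cat > look.py <<'E'
from h import *
import sys
n,z=sys.argv[1],float(sys.argv[2])
o=ctrl.get_obs();K,E=cam("wrist",o);im=ctrl.snapshot("wrist")[...,::-1].copy();cv2.imwrite(f"pics/{n}.png",im)
print(o["tool_pos"].round(4),o["orientation"].round(2),o["force"].round(1))
for c in cv2.findContours(yellow(im,(22,130,70)),cv2.RETR_EXTERNAL,cv2.CHAIN_APPROX_NONE)[0]:
    if cv2.contourArea(c)>100: print(cv2.boundingRect(c),rect(ray(K,E,c[:,0],z)))
E
python3 look.py w1 .09
```

```text
[0.5111 0.2342 0.2284] [ 1.8e+02  1.0e-02 -2.0e-02] [-0.6  0.8 -0.2]
(245, 172, 43, 25) (array([515. , 227.3]), array([38.3, 22.6]), 90.0)
```

View pics/w1.png

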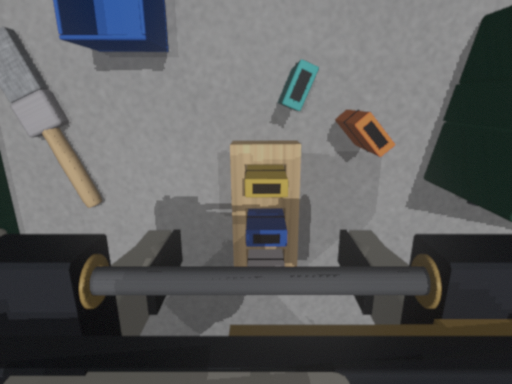

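The wrist picture shows the cassette top at about (267,188), its black mark level and the yaw about 0, between open fingers. It lies at about (0.512, 0.228). I'll descend and keep the grip about 4 mm below its top, so the gripper body clears the seeder top.

Request:
{"fn": "apply_moves", "kwargs": {
  "targets": [
    {"travel":[1,6,10],"roll":0,"jaw":87},
    {"travel":[0,0,25],"roll":0,"jaw":87},
    {"travel":[0,0,25],"roll":0,"jaw":87},
    {"travel":[0,0,25],"roll":0,"jaw":87},
    {"travel":[0,0,25],"roll":0,"jaw":87},
    {"travel":[0,0,15],"roll":0,"jaw":87},
    {"travel":[0,0,10],"roll":0,"jaw":87},
    {"travel":[0,0,4],"roll":0,"jaw":87},
    {"travel":[0,0,0],"roll":0,"jaw":87},
    {"travel":[0,0,0],"roll":0,"jaw":87}
  ]
}}

```text
clock: 2.85
tool_pos: [0.5126, 0.2283, 0.0902]
orientation: [-180.0, -0.1, 0.0]
force: [-0.3, -0.3, -0.4]
opening: 0.0874
gripper_force: 0.0
```

Request:
{"fn": "apply_moves", "kwargs": {
  "targets": [
    {"travel":[0,0,0],"roll":0,"jaw":30},
    {"travel":[0,0,0],"roll":0,"jaw":30},
    {"travel":[0,0,0],"roll":0,"jaw":30},
    {"travel":[0,0,0],"roll":0,"jaw":30},
    {"travel":[0,0,0],"roll":0,"jaw":30},
    {"travel":[0,0,0],"roll":0,"jaw":30},
    {"travel":[0,0,0],"roll":0,"jaw":30},
    {"travel":[0,0,0],"roll":0,"jaw":30}
  ]
}}

```text
clock: 3.65
tool_pos: [0.5123, 0.2279, 0.0896]
orientation: [180.0, 0.0, -0.0]
force: [0.5, 0.8, 0.2]
opening: 0.0398
gripper_force: 30.0
```

Request:
{"fn": "apply_moves", "kwargs": {
  "targets": [
    {"travel":[0,0,-10],"roll":0,"jaw":30},
    {"travel":[0,0,-20],"roll":0,"jaw":30},
    {"travel":[0,0,-25],"roll":0,"jaw":30},
    {"travel":[0,0,-25],"roll":0,"jaw":30},
    {"travel":[0,0,-25],"roll":0,"jaw":30},
    {"travel":[0,0,-25],"roll":0,"jaw":30},
    {"travel":[0,0,-20],"roll":0,"jaw":30},
    {"travel":[0,0,-20],"roll":0,"jaw":30},
    {"travel":[0,0,-10],"roll":0,"jaw":30},
    {"travel":[0,0,0],"roll":0,"jaw":30}
  ]
}}

```text
clock: 4.65
tool_pos: [0.5127, 0.2282, 0.2712]
orientation: [-179.9, -0.1, -0.0]
force: [-0.7, 0.4, -1.4]
opening: 0.0397
gripper_force: 30.0
```

Run:
```python
from h import *
K,E=cam("top");im=cv2.imread("pics/top0.png");hsv=cv2.cvtColor(im,cv2.COLOR_BGR2HSV)
print(hsv[192,305],hsv[170,300])
f=cv2.inRange(hsv,(0,0,140),(180,40,255));f[:,:270]=0;f[:,340:]=0;f[:178]=0;f[209:]=0
n,l,s,_=cv2.connectedComponentsWithStats(f);i=l[192,305]
x=np.argwhere(l==i)[:,::-1];print("flap",s[i],rect(ray(K,E,x,.137)))
g=cv2.inRange(hsv,(60,80,70),(90,255,255));g[:,:245]=0;g[:,365:]=0;g[:150]=0;g[235:]=0
x=np.argwhere(g)[:,::-1];P=ray(K,E,x,.14);print("green",rect(P))
y=yellow(im);y[:,:265]=0;y[:,345:]=0
P=ray(K,E,np.argwhere(y)[:,::-1],.14);a=np.radians(-11.7);ex=np.array([np.cos(a),np.sin(a)]);ey=np.array([-ex[1],ex[0]])
print("yel along x,y",np.percentile(P[:,:2]@ex,[1,99]),np.percentile(P[:,:2]@ey,[1,99]),"for flapctr/axes",ex,ey)
print(ctrl.get_obs()["tool_pos"],ctrl.get_obs()["force"])
```

```text
[155   9 169] [ 75 104 103]
flap [277 181  55  20 578] (array([ 556.9, -122.1]), array([157.9,  31.4]), 78.2)
green (array([ 554.5, -121.9]), array([296.2, 175.8]), 78.1)
yel along x,y [0.53528473 0.58675134] [-0.09862975  0.08519618] for flapctr/axes [ 0.97922281 -0.2027873 ] [0.2027873  0.97922281]
[0.51265956 0.22818293 0.27120942] [-0.69459734  0.44815324 -1.42371786]
```

Request:
{"fn": "apply_moves", "kwargs": {
  "targets": [
    {"travel":[0,20,0],"roll":0,"jaw":30},
    {"travel":[0,38,0],"roll":0,"jaw":30},
    {"travel":[0,38,0],"roll":0,"jaw":30},
    {"travel":[0,38,0],"roll":0,"jaw":30},
    {"travel":[0,38,0],"roll":0,"jaw":30},
    {"travel":[0,18,0],"roll":0,"jaw":30},
    {"travel":[0,0,0],"roll":5.9,"jaw":30},
    {"travel":[0,0,0],"roll":5.9,"jaw":30},
    {"travel":[0,0,0],"roll":0,"jaw":30},
    {"travel":[0,0,0],"roll":0,"jaw":30}
  ]
}}

```text
clock: 5.65
tool_pos: [0.5117, 0.0374, 0.2687]
orientation: [180.0, 0.1, -11.7]
force: [-0.3, -0.3, -0.8]
opening: 0.0398
gripper_force: 30.0
```

```bash
python3 look.py w2 .14
```

```text
[0.5117 0.0374 0.2687] [ 1.7996e+02  8.0000e-02 -1.1670e+01] [-0.3 -0.3 -0.8]
(218, 225, 84, 41) (array([460.1,  47. ]), array([78. , 40.9]), 78.3)
(229, 202, 62, 21) (array([492.4,  40.3]), array([55.4, 19.2]), 78.3)
(428, 130, 84, 14) (array([ 522.6, -146.3]), array([71.5, 10.8]), 78.3)
```

View pics/w2.png

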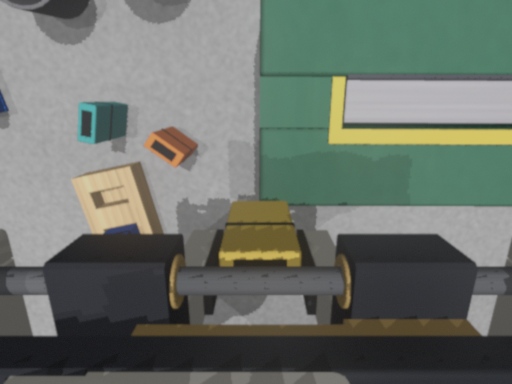

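The picture shows the mouth level with the image rows, so the yaw matches. The frame's inner corner is at (346,129), the hinge-side edge at row 76, and the cassette hangs straight in the grip.

Run:
```python
from h import *
im=cv2.imread("pics/w2.png");K,E=cam("wrist",ctrl.get_obs())
hsv=cv2.cvtColor(im,cv2.COLOR_BGR2HSV)
m=cv2.inRange(hsv,(22,130,90),(36,255,255));print("col338",np.where(m[:180,338])[0][[0,-1]],"col430",np.where(m[:180,430])[0][[0,-1]],"row100",np.where(m[100,:])[0][[0,-1]])
a=np.radians(-11.7);ex=np.array([np.cos(a),np.sin(a)]);ey=np.array([-ex[1],ex[0]])
c=np.where(m[:180,430])[0];r=np.where(m[100])[0];t=np.where(m[:180,338])[0]
P=ray(K,E,[[430,c[0]-.5],[430,c[-1]+.5],[338,t[0]-.5],[r[0]-.5,100],[r[-1]+.5,100]],.14)[:,:2]
print(P@ex,P@ey)
# same frame: cassette offset estimate
C=np.array([.5545,-.1217]);o=ctrl.get_obs()
d=C-o["tool_pos"][:2];print("C u,v",C@ex,C@ey,"tool delta to C: x",d@ex,"y",-d@ey)
```

```text
Traceback (most recent call last):
IndexError: index 0 is out of bounds for axis 0 with size 0
```

Run:
```python
from h import *
im=cv2.imread("pics/w2.png");K,E=cam("wrist",ctrl.get_obs())
hsv=cv2.cvtColor(im,cv2.COLOR_BGR2HSV);print(hsv[136,400],hsv[136,470])
m=cv2.inRange(hsv,(18,120,50),(40,255,255));m[:,:320]=0;m[180:]=0
a=np.radians(-11.7);ex=np.array([np.cos(a),np.sin(a)]);ey=np.array([-ex[1],ex[0]])
c=np.where(m[:180,430])[0];r=np.where(m[100])[0];t=np.where(m[:180,338])[0];print(c[[0,-1]],r[[0,-1]],t[[0,-1]])
P=ray(K,E,[[430,c[0]-.5],[430,c[-1]+.5],[338,t[0]-.5],[r[0]-.5,100],[r[-1]+.5,100]],.14)[:,:2]
print(P@ex,P@ey)
C=np.array([.5545,-.1217]);o=ctrl.get_obs()
d=C-o["tool_pos"][:2];print("C u,v",C@ex,C@ey,"tool delta to C: x",d@ex,"y",-d@ey)
```

```text
[ 26 126 212] [ 26 131 212]
[130 143] [332 343] [ 77 142]
[0.54734703 0.53570243 0.58885927 0.57092064 0.57092361] [-0.00271209 -0.00453528  0.07706913  0.08105838  0.07130468]
C u,v 0.5676582623346567 -0.00672586077748274 tool delta to C: x 0.07412994306664038 y 0.14737689366358914
```

Request:
{"fn": "apply_moves", "kwargs": {
  "targets": [
    {"travel":[4,10,0],"roll":0,"jaw":30},
    {"travel":[8,18,0],"roll":0,"jaw":30},
    {"travel":[8,18,0],"roll":0,"jaw":30},
    {"travel":[8,18,0],"roll":0,"jaw":30},
    {"travel":[8,18,0],"roll":0,"jaw":30},
    {"travel":[8,18,0],"roll":0,"jaw":30},
    {"travel":[8,18,0],"roll":0,"jaw":30},
    {"travel":[8,18,0],"roll":0,"jaw":30},
    {"travel":[8,18,0],"roll":0,"jaw":30},
    {"travel":[6,17,0],"roll":0,"jaw":30}
  ]
}}

```text
clock: 6.7
tool_pos: [0.5497, -0.1459, 0.2692]
orientation: [180.0, 0.0, -11.7]
force: [1.5, 0.7, -1.2]
opening: 0.0398
gripper_force: 30.0
```

Request:
{"fn": "apply_moves", "kwargs": {
  "targets": [
    {"travel":[0,0,10],"roll":0,"jaw":30},
    {"travel":[0,0,20],"roll":0,"jaw":30},
    {"travel":[0,0,10],"roll":0,"jaw":30},
    {"travel":[0,0,0],"roll":0,"jaw":30},
    {"travel":[0,0,0],"roll":0,"jaw":30}
  ]
}}

```text
clock: 7.2
tool_pos: [0.5498, -0.1445, 0.2298]
orientation: [180.0, 0.0, -11.8]
force: [0.4, -0.1, -1.1]
opening: 0.0399
gripper_force: 30.0
```

```bash
cat > st.py <<'E'
from h import *
a=np.radians(-11.7);ex=np.array([np.cos(a),np.sin(a)]);ey=np.array([-ex[1],ex[0]])
o=ctrl.get_obs();p=o["tool_pos"];f=o["force"]
print("t",o["clock"],"u-uc",(p[:2]@ex-.568)*1e3,"v-vc",(p[:2]@ey+.0085)*1e3,"foot",p[2]*1e3-79.6,"fu fv fz",f[:2]@ex,f[:2]@ey,f[2],o["orientation"],"my",o["moment"])
E
python3 st.py
python3 - <<'E'
from h import *
a=ctrl.snapshot("side")[...,::-1];cv2.imwrite("pics/s1.png",cv2.resize(a[100:240,200:390],None,fx=4,fy=4,interpolation=2))
E
```

```text
t 7.2 u-uc -0.3616318886295877 v-vc -21.468588731599002 foot 150.16212364026867 fu fv fz 0.373906874855485 -0.018198329320165987 -1.0730589271753042 [ 1.79976434e+02  7.30622677e-03 -1.17572030e+01] my [-0.07789843 -0.03071828  0.07315772]
```

View pics/s1.png

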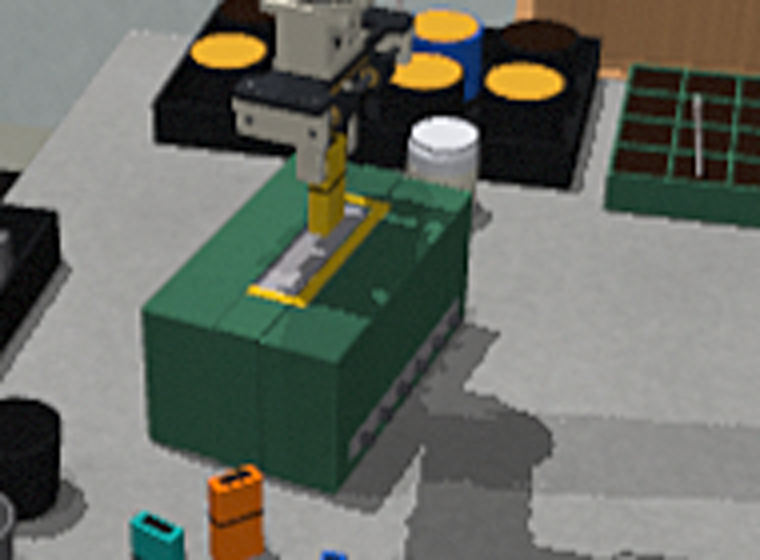

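The picture shows the cassette hanging upright just above the mouth, with its foot at crop (325,225) inside the yellow frame. I'll push down through the flap.

Request:
{"fn": "apply_moves", "kwargs": {
  "targets": [
    {"travel":[0,0,6],"roll":0,"jaw":30},
    {"travel":[0,0,6],"roll":0,"jaw":30},
    {"travel":[0,0,6],"roll":0,"jaw":30},
    {"travel":[0,0,6],"roll":0,"jaw":30},
    {"travel":[0,0,6],"roll":0,"jaw":30}
  ]
}}

```text
clock: 7.75
tool_pos: [0.5493, -0.1447, 0.1993]
orientation: [180.0, 0.0, -11.8]
force: [-2.4, 0.1, 3.2]
opening: 0.0396
gripper_force: 30.0
```

```bash
python3 st.py
```

```text
t 7.75 u-uc -0.7688548422448704 v-vc -21.80303509604262 foot 119.69737565830454 fu fv fz -2.340473780657674 -0.3706879634800374 3.2370194780556183 [ 1.79985805e+02  2.44484523e-02 -1.18149667e+01] my [ 0.18868972  0.91106008 -0.04335413]
```

Request:
{"fn": "apply_moves", "kwargs": {
  "targets": [
    {"travel":[0,0,6],"roll":0,"jaw":30},
    {"travel":[0,0,6],"roll":0,"jaw":30},
    {"travel":[0,0,6],"roll":0,"jaw":30},
    {"travel":[0,0,5],"roll":0,"jaw":30},
    {"travel":[0,0,0],"roll":0,"jaw":30}
  ]
}}

```text
clock: 8.25
tool_pos: [0.5484, -0.1445, 0.175]
orientation: [180.0, 0.2, -11.8]
force: [-4.0, 1.2, -4.2]
opening: 0.04
gripper_force: 30.0
```

```bash
python3 st.py
```

```text
t 8.25 u-uc -1.6730541292149237 v-vc -21.7832136759286 foot 95.40743146527106 fu fv fz -4.152028020454256 0.4062272636296982 -4.244418963059701 [179.98421154   0.18043244 -11.84198202] my [ 0.39423493  1.77116932 -0.00654923]
```

Request:
{"fn": "apply_moves", "kwargs": {
  "targets": [
    {"travel":[1.5,0,3],"roll":0,"jaw":30},
    {"travel":[0,0,3],"roll":0,"jaw":30},
    {"travel":[0,0,3],"roll":0,"jaw":30},
    {"travel":[0,0,3],"roll":0,"jaw":30},
    {"travel":[0,0,3],"roll":0,"jaw":30},
    {"travel":[0,0,0],"roll":0,"jaw":30}
  ]
}}

```text
clock: 8.85
tool_pos: [0.5507, -0.1449, 0.161]
orientation: [180.0, 0.0, -11.8]
force: [-2.6, 1.5, -2.1]
opening: 0.0396
gripper_force: 30.0
```

```bash
python3 st.py
```

```text
t 8.85 u-uc 0.6874031260909463 v-vc -21.696081801596282 foot 81.42440186129593 fu fv fz -2.8595723812535803 0.9273677584177678 -2.1449930383692806 [ 1.79996910e+02  4.83737375e-02 -1.18251167e+01] my [0.39010197 1.39021821 0.03406549]
```

Request:
{"fn": "apply_moves", "kwargs": {
  "targets": [
    {"travel":[0,0,3],"roll":0,"jaw":30},
    {"travel":[0,0,3],"roll":0,"jaw":30},
    {"travel":[0,0,3],"roll":0,"jaw":30},
    {"travel":[0,0,0],"roll":0,"jaw":30}
  ]
}}

```text
clock: 9.25
tool_pos: [0.5507, -0.1449, 0.152]
orientation: [180.0, 0.1, -11.8]
force: [-3.9, 0.8, -0.5]
opening: 0.0398
gripper_force: 30.0
```

```bash
python3 st.py
```

```text
t 9.25 u-uc 0.6834719340639284 v-vc -21.682165043562406 foot 72.36812829348068 fu fv fz -3.950242363388107 0.038961373658669425 -0.5175158717227246 [ 1.79996814e+02  5.21984312e-02 -1.18247056e+01] my [ 0.37423162  1.30579348 -0.0185726 ]
```

Request:
{"fn": "apply_moves", "kwargs": {
  "targets": [
    {"travel":[0,0,3],"roll":0,"jaw":30},
    {"travel":[0,0,3],"roll":0,"jaw":30},
    {"travel":[0,0,3],"roll":0,"jaw":30},
    {"travel":[0,0,3],"roll":0,"jaw":30},
    {"travel":[0,0,0],"roll":0,"jaw":30}
  ]
}}

```text
clock: 9.75
tool_pos: [0.5507, -0.1449, 0.14]
orientation: [180.0, 0.1, -11.8]
force: [-3.5, 0.3, -1.9]
opening: 0.0402
gripper_force: 30.0
```

```bash
python3 st.py
```

```text
t 9.75 u-uc 0.650766767896882 v-vc -21.696828788812596 foot 60.35045842500102 fu fv fz -3.4693072390903636 -0.42351105772436987 -1.8936632835503655 [ 1.79995972e+02  5.69464275e-02 -1.18264584e+01] my [0.40456923 1.28933609 0.01994839]
```

Through the funnel freely. Next I'll touch the head's top.

Request:
{"fn": "apply_moves", "kwargs": {
  "targets": [
    {"travel":[0,0,2],"roll":0,"jaw":30},
    {"travel":[0,0,1],"roll":0,"jaw":30},
    {"travel":[0,0,1],"roll":0,"jaw":30},
    {"travel":[0,0,1],"roll":0,"jaw":30},
    {"travel":[0,0,0],"roll":0,"jaw":30}
  ]
}}

```text
clock: 10.25
tool_pos: [0.5512, -0.145, 0.136]
orientation: [180.0, -0.0, -11.8]
force: [-4.1, 1.3, 4.9]
opening: 0.0394
gripper_force: 30.0
```

```bash
python3 st.py
```

```text
t 10.25 u-uc 1.1923998191420981 v-vc -21.70152277340645 foot 56.36155309441 fu fv fz -4.2801626752367605 0.4107947099564992 4.935971445917534 [ 1.79991938e+02 -2.64025935e-02 -1.18018584e+01] my [ 0.25471138  1.46270764 -0.03766521]
```

Request:
{"fn": "apply_moves", "kwargs": {
  "targets": [
    {"travel":[0,-1,0.5],"roll":0,"jaw":30},
    {"travel":[0,-1,0],"roll":0,"jaw":30},
    {"travel":[0,-1,0],"roll":0,"jaw":30},
    {"travel":[0,-1,0],"roll":0,"jaw":30},
    {"travel":[0,-1,0],"roll":0,"jaw":30},
    {"travel":[0,-1,0],"roll":0,"jaw":30}
  ]
}}

```text
clock: 10.85
tool_pos: [0.5521, -0.1402, 0.1356]
orientation: [179.9, -0.0, -11.8]
force: [-5.3, -5.2, 4.6]
opening: 0.0396
gripper_force: 30.0
```

```bash
python3 st.py
```

```text
t 10.85 u-uc 1.0971741900263066 v-vc -16.771555096149388 foot 55.99156542549153 fu fv fz -4.120361527801979 -6.19256931962253 4.577880636240149 [ 1.79901345e+02 -2.10549072e-03 -1.18028913e+01] my [-2.19118959  1.72903501 -0.07481823]
```

Request:
{"fn": "apply_moves", "kwargs": {
  "targets": [
    {"travel":[0,-1,0],"roll":0,"jaw":30},
    {"travel":[0,-1,0],"roll":0,"jaw":30},
    {"travel":[0,-1,0],"roll":0,"jaw":30},
    {"travel":[0,-1,0],"roll":0,"jaw":30},
    {"travel":[0,-1,0],"roll":0,"jaw":30}
  ]
}}

```text
clock: 11.35
tool_pos: [0.5532, -0.1353, 0.1356]
orientation: [179.9, -0.0, -11.8]
force: [-3.4, -4.4, 5.3]
opening: 0.0396
gripper_force: 30.0
```

```bash
python3 st.py
```

```text
t 11.35 u-uc 1.0979765709477896 v-vc -11.794068012048323 foot 56.00380169886705 fu fv fz -2.4510653961791804 -4.964508970121928 5.2810309692595565 [ 1.79901294e+02 -1.33986695e-03 -1.18065932e+01] my [-2.20526691  1.74744655 -0.03559895]
```

Request:
{"fn": "apply_moves", "kwargs": {
  "targets": [
    {"travel":[0,-1,0],"roll":0,"jaw":30},
    {"travel":[0,-1,0],"roll":0,"jaw":30},
    {"travel":[0,-1,0],"roll":0,"jaw":30},
    {"travel":[0,-1,0],"roll":0,"jaw":30}
  ]
}}

```text
clock: 11.75
tool_pos: [0.554, -0.1313, 0.1356]
orientation: [179.9, -0.0, -11.8]
force: [-5.4, -5.1, 5.1]
opening: 0.0395
gripper_force: 30.0
```

Request:
{"fn": "apply_moves", "kwargs": {
  "targets": [
    {"travel":[0,-1,0],"roll":0,"jaw":30},
    {"travel":[0,-1,0],"roll":0,"jaw":30},
    {"travel":[0,-1,0],"roll":0,"jaw":30},
    {"travel":[0,-1,0],"roll":0,"jaw":30}
  ]
}}

```text
clock: 12.15
tool_pos: [0.5548, -0.1274, 0.1356]
orientation: [179.9, -0.0, -11.8]
force: [-5.0, -4.9, 4.7]
opening: 0.0397
gripper_force: 30.0
```

Request:
{"fn": "apply_moves", "kwargs": {
  "targets": [
    {"travel":[0,-1,0],"roll":0,"jaw":30},
    {"travel":[0,-1,0],"roll":0,"jaw":30},
    {"travel":[0,-1,0],"roll":0,"jaw":30},
    {"travel":[0,-1,0],"roll":0,"jaw":30}
  ]
}}

```text
clock: 12.55
tool_pos: [0.5556, -0.1235, 0.1356]
orientation: [179.9, -0.0, -11.8]
force: [-4.6, -5.0, 5.3]
opening: 0.0395
gripper_force: 30.0
```

```bash
python3 st.py
```

```text
t 12.55 u-uc 1.1007154328237512 v-vc 0.22494409085150463 foot 55.98456013531123 fu fv fz -3.5360439194892166 -5.807339118423175 5.29254891756577 [ 1.79903884e+02 -2.92393747e-05 -1.18075263e+01] my [-2.1681396   1.7002404  -0.01819992]
```

Request:
{"fn": "apply_moves", "kwargs": {
  "targets": [
    {"travel":[0,-1,0],"roll":0,"jaw":30},
    {"travel":[0,-1,0],"roll":0,"jaw":30},
    {"travel":[0,-1,0],"roll":0,"jaw":30},
    {"travel":[0,-1,0],"roll":0,"jaw":30}
  ]
}}

```text
clock: 12.95
tool_pos: [0.5564, -0.1196, 0.1356]
orientation: [179.9, 0.0, -11.8]
force: [-4.9, -4.8, 5.0]
opening: 0.04
gripper_force: 30.0
```

Request:
{"fn": "apply_moves", "kwargs": {
  "targets": [
    {"travel":[0,-1,0],"roll":0,"jaw":30},
    {"travel":[0,-1,0],"roll":0,"jaw":30},
    {"travel":[0,-1,0],"roll":0,"jaw":30}
  ]
}}

```text
clock: 13.25
tool_pos: [0.557, -0.1166, 0.1355]
orientation: [179.9, 0.0, -11.8]
force: [-3.4, -4.5, 5.2]
opening: 0.0398
gripper_force: 30.0
```

```bash
python3 st.py
```

```text
t 13.25 u-uc 1.11192233466606 v-vc 7.247620193894926 foot 55.93730543258994 fu fv fz -2.4498896286548413 -5.08221046513664 5.194539640927734 [ 1.79904754e+02  2.64274090e-03 -1.18058136e+01] my [-2.05058885  1.69366039 -0.0288131 ]
```

Request:
{"fn": "apply_moves", "kwargs": {
  "targets": [
    {"travel":[0,-1,0],"roll":0,"jaw":30},
    {"travel":[0,-1,0],"roll":0,"jaw":30},
    {"travel":[0,-1,0],"roll":0,"jaw":30}
  ]
}}

```text
clock: 13.55
tool_pos: [0.5574, -0.1125, 0.1346]
orientation: [180.0, 0.1, -11.8]
force: [-3.8, -0.8, -1.5]
opening: 0.0397
gripper_force: 30.0
```

```bash
python3 st.py
```

```text
t 13.55 u-uc 0.6223991516459693 v-vc 11.325310783318928 foot 54.955858674238584 fu fv fz -3.54327201818612 -1.5051368556584905 -1.500764184186708 [ 1.79992650e+02  6.16705216e-02 -1.18307814e+01] my [-0.47325147  1.34010116 -0.02069794]
```

Request:
{"fn": "apply_moves", "kwargs": {
  "targets": [
    {"travel":[0,-1,0],"roll":0,"jaw":30},
    {"travel":[0,-1,0],"roll":0,"jaw":30},
    {"travel":[0,-1,0],"roll":0,"jaw":30}
  ]
}}

```text
clock: 13.85
tool_pos: [0.5575, -0.1112, 0.1347]
orientation: [179.8, 0.1, -11.8]
force: [-4.2, -12.2, -1.1]
opening: 0.0397
gripper_force: 30.0
```

```bash
python3 st.py
```

```text
t 13.85 u-uc 0.442227185363131 v-vc 12.650846684549887 foot 55.13871739292054 fu fv fz -1.685793283540677 -12.780638917241728 -1.1269474900199048 [ 1.79825889e+02  1.17843279e-01 -1.17950743e+01] my [-5.07499753  1.75798739 -0.05881815]
```

The foot dropped in at v of about +11 and then met the far wall. I'll back off 3.5 mm and lower.

Request:
{"fn": "apply_moves", "kwargs": {
  "targets": [
    {"travel":[0,2,0],"roll":0,"jaw":30},
    {"travel":[0,1.5,0],"roll":0,"jaw":30},
    {"travel":[0,0,1],"roll":0,"jaw":30},
    {"travel":[0,0,1],"roll":0,"jaw":30},
    {"travel":[0,0,1],"roll":0,"jaw":30}
  ]
}}

```text
clock: 14.35
tool_pos: [0.5581, -0.1129, 0.1322]
orientation: [-180.0, -0.0, -11.8]
force: [-2.4, 1.1, 0.4]
opening: 0.04
gripper_force: 30.0
```

```bash
python3 st.py
```

```text
t 14.35 u-uc 1.4085627596760464 v-vc 11.106868862614979 foot 52.59359601164829 fu fv fz -2.526177853844533 0.5695187640230771 0.38260335723359945 [-1.79989242e+02 -3.80896003e-02 -1.17989208e+01] my [0.21449018 1.02277792 0.02299321]
```

Request:
{"fn": "apply_moves", "kwargs": {
  "targets": [
    {"travel":[0,0,2],"roll":0,"jaw":30},
    {"travel":[0,0,2],"roll":0,"jaw":30},
    {"travel":[0,0,2],"roll":0,"jaw":30},
    {"travel":[0,0,2],"roll":0,"jaw":30},
    {"travel":[0,0,0],"roll":0,"jaw":30}
  ]
}}

```text
clock: 14.85
tool_pos: [0.5576, -0.1131, 0.1237]
orientation: [180.0, 0.0, -11.8]
force: [-2.4, 1.5, 0.1]
opening: 0.0405
gripper_force: 31.9
```

```bash
python3 st.py
```

```text
t 14.85 u-uc 0.9030334081819857 v-vc 10.84207208743719 foot 44.09114410252215 fu fv fz -2.6952289392752817 1.0147201937686638 0.1120040143015093 [ 1.79998425e+02  2.68310520e-02 -1.18187382e+01] my [ 0.39003061  1.09190651 -0.00402742]
```

Request:
{"fn": "apply_moves", "kwargs": {
  "targets": [
    {"travel":[0,0,2],"roll":0,"jaw":30},
    {"travel":[0,0,2],"roll":0,"jaw":30},
    {"travel":[0,0,2],"roll":0,"jaw":30},
    {"travel":[0,0,0],"roll":0,"jaw":30}
  ]
}}

```text
clock: 15.25
tool_pos: [0.5574, -0.1131, 0.1175]
orientation: [180.0, 0.1, -11.8]
force: [-2.6, 1.5, 0.1]
opening: 0.0398
gripper_force: 31.6
```

```bash
python3 st.py
```

```text
t 15.25 u-uc 0.7025718506726841 v-vc 10.793180535815246 foot 37.90057392552097 fu fv fz -2.8098230393591206 0.9050658318058793 0.09711771011487064 [ 1.79995062e+02  5.47616547e-02 -1.18278693e+01] my [0.36227087 1.09484273 0.00594674]
```

Going in freely. 16 mm more.

Request:
{"fn": "apply_moves", "kwargs": {
  "targets": [
    {"travel":[0,0,2],"roll":0,"jaw":30},
    {"travel":[0,0,2],"roll":0,"jaw":30},
    {"travel":[0,0,2],"roll":0,"jaw":30},
    {"travel":[0,0,2],"roll":0,"jaw":30},
    {"travel":[0,0,2],"roll":0,"jaw":30},
    {"travel":[0,0,2],"roll":0,"jaw":30},
    {"travel":[0,0,0],"roll":0,"jaw":30}
  ]
}}

```text
clock: 15.95
tool_pos: [0.5575, -0.1131, 0.1057]
orientation: [180.0, 0.0, -11.8]
force: [-2.1, 1.4, -0.2]
opening: 0.0393
gripper_force: 31.6
```

```bash
python3 st.py
```

```text
t 15.95 u-uc 0.8753593978934049 v-vc 10.819152300084667 foot 26.08798014804715 fu fv fz -2.359102512871662 0.9552553733677782 -0.21633169447076572 [ 1.79996994e+02  3.22301226e-02 -1.18211225e+01] my [ 0.27935698  1.09801909 -0.01946121]
```

Request:
{"fn": "apply_moves", "kwargs": {
  "targets": [
    {"travel":[0,0,1],"roll":0,"jaw":30},
    {"travel":[0,0,1],"roll":0,"jaw":30},
    {"travel":[0,0,1],"roll":0,"jaw":30},
    {"travel":[0,0,0],"roll":0,"jaw":30}
  ]
}}

```text
clock: 16.35
tool_pos: [0.5577, -0.1131, 0.103]
orientation: [180.0, 0.0, -11.8]
force: [-4.0, 0.7, 0.2]
opening: 0.0402
gripper_force: 31.5
```

```bash
python3 st.py
```

```text
t 16.35 u-uc 1.0141216511054818 v-vc 10.842020540190063 foot 23.351879057797248 fu fv fz -4.080476406058049 -0.17376610407412238 0.19221765598972057 [ 1.79999180e+02  7.92385598e-03 -1.18165238e+01] my [ 0.28019506  1.03640449 -0.04300159]
```

Request:
{"fn": "apply_moves", "kwargs": {
  "targets": [
    {"travel":[0,0,1],"roll":0,"jaw":30},
    {"travel":[0,0,1],"roll":0,"jaw":30},
    {"travel":[0,0,0],"roll":0,"jaw":30}
  ]
}}

```text
clock: 16.65
tool_pos: [0.5579, -0.1131, 0.1013]
orientation: [180.0, -0.0, -11.8]
force: [-3.3, 0.4, 3.5]
opening: 0.0401
gripper_force: 31.7
```

```bash
python3 st.py
```

```text
t 16.65 u-uc 1.2146015859396675 v-vc 10.849446845676184 foot 21.731873163216193 fu fv fz -3.346991206765448 -0.3196560173664953 3.463891690583808 [ 1.79996798e+02 -1.72104251e-02 -1.18063202e+01] my [ 0.35452763  1.32163336 -0.02218662]
```

Home: foot at 22 mm and fz rising. I'll release to 56 mm and withdraw.

Request:
{"fn": "apply_moves", "kwargs": {
  "targets": [
    {"travel":[0,0,0],"roll":0,"jaw":56},
    {"travel":[0,0,0],"roll":0,"jaw":56},
    {"travel":[0,0,0],"roll":0,"jaw":56},
    {"travel":[0,0,0],"roll":0,"jaw":56},
    {"travel":[0,0,0],"roll":0,"jaw":56}
  ]
}}

```text
clock: 17.15
tool_pos: [0.5575, -0.1131, 0.1008]
orientation: [180.0, 0.0, -11.8]
force: [-3.5, 1.0, -0.4]
opening: 0.0556
gripper_force: 1.8
```

```bash
python3 st.py
```

```text
t 17.15 u-uc 0.862106079170033 v-vc 10.813760739272727 foot 21.241548204237162 fu fv fz -3.6244280486104166 0.274830089439938 -0.4083859875917399 [ 1.79998215e+02  2.92181952e-02 -1.18236871e+01] my [ 0.46045913  1.14297544 -0.0399371 ]
```

Request:
{"fn": "apply_moves", "kwargs": {
  "targets": [
    {"travel":[0,0,-3],"roll":0,"jaw":56},
    {"travel":[0,0,-5],"roll":0,"jaw":56},
    {"travel":[0,0,-8],"roll":0,"jaw":56},
    {"travel":[0,0,-8],"roll":0,"jaw":56},
    {"travel":[0,0,-8],"roll":0,"jaw":56}
  ]
}}

```text
clock: 17.65
tool_pos: [0.5577, -0.1132, 0.1341]
orientation: [-180.0, -0.0, -11.8]
force: [-5.0, 0.9, -3.0]
opening: 0.0559
gripper_force: 2.2
```

```bash
python3 st.py
```

```text
t 17.65 u-uc 1.0408988024951382 v-vc 10.766845262629932 foot 54.480153393321274 fu fv fz -5.089124505952226 -0.15775643131522335 -3.0287855000008737 [-1.79996652e+02 -9.11644001e-03 -1.18222172e+01] my [ 0.38737581  1.96927068 -0.04829195]
```

Request:
{"fn": "apply_moves", "kwargs": {
  "targets": [
    {"travel":[0,0,-8],"roll":0,"jaw":56},
    {"travel":[0,0,-8],"roll":0,"jaw":56},
    {"travel":[0,0,-8],"roll":0,"jaw":56},
    {"travel":[0,0,-8],"roll":0,"jaw":56},
    {"travel":[0,0,-15],"roll":0,"jaw":56},
    {"travel":[0,0,-25],"roll":0,"jaw":56},
    {"travel":[0,0,-25],"roll":0,"jaw":56},
    {"travel":[0,0,-15],"roll":0,"jaw":56},
    {"travel":[0,0,0],"roll":0,"jaw":56}
  ]
}}

```text
clock: 18.55
tool_pos: [0.5605, -0.1133, 0.2494]
orientation: [-179.9, -0.5, -11.8]
force: [-1.0, 0.0, 0.4]
opening: 0.056
gripper_force: 0.0
```

```bash
python3 st.py
python3 - <<'E'
from h import *
a=ctrl.snapshot("side")[...,::-1];b=ctrl.snapshot("wrist")[...,::-1]
o=np.zeros((600,800,3),np.uint8);o[:300,:400]=cv2.resize(a[90:240,190:390],(400,300),interpolation=2);o[300:,:400]=cv2.resize(b,(400,300));t=ctrl.snapshot("top")[...,::-1];o[:,400:]=cv2.resize(t[140:290,160:260],(400,600))
cv2.imwrite("pics/end.png",o)
E
```

```text
t 18.55 u-uc 3.866599458180131 v-vc 11.26909405859827 foot 169.77578173020612 fu fv fz -1.0255025960098862 -0.19244329103534372 0.3511588871946635 [-179.91442114   -0.48675117  -11.77752209] my [ 0.0108273  -0.00997104  0.00448437]
```

View pics/end.png

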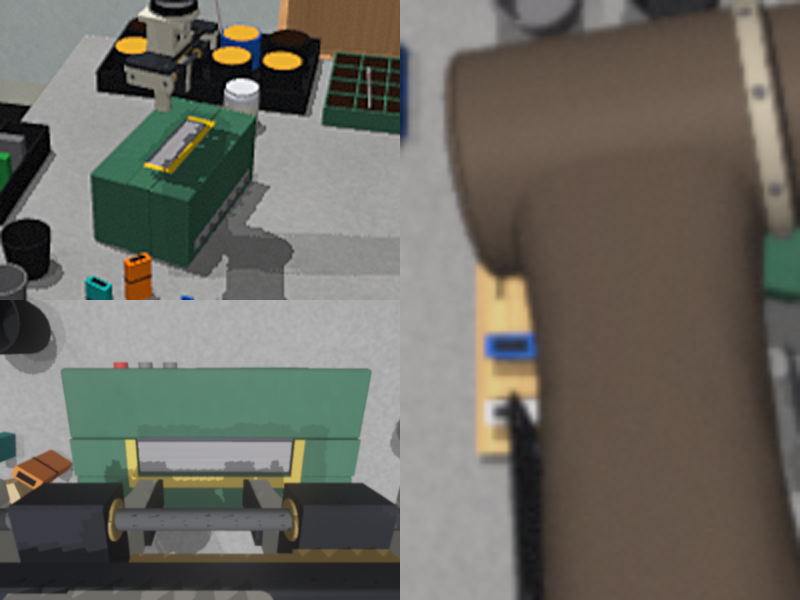

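The flap is shut flat in the mouth (wrist part, about (215,458)), the gripper is empty and clear, and blue and white are still in the rack. Handing in.

```bash
python3 -c "
from plant import ctrl
print(ctrl.close_job())"
```

```text
the job is handed in; nothing more can be done
None
```

The yellow cassette is seated in the dosing head's socket (foot at about 22 mm), the flap is shut over it, the gripper is withdrawn, and the job was handed in at about 19 s of the 72 s; the hand-in returned no verdict.

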